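# Open the pressure glue tank's bayonet safety cap

## Task

The glue tank is to be refilled: take off its pressure cap. Turn the cap anticlockwise to its first stop, press it down against its spring, keep turning past the stop until it is free, then lift it off and set it down gently (do not drop it), handle up, flat in the steel drip tray; leave everything else where it is.

Things in the scene. Friction and masses are not known exactly. Their poses are not given: they have to be found in the camera images.
- tank: Glue tank bolted to the bench: upright stainless pot, 160 mm in diameter, shoulder 155 mm high. Its gauge (-x), brass outlet valve (+y) and air coupling (-y) reach up to 118 mm from its axis, no higher than 130 mm. Origin: centre of its underside on the bench, z up. The filler neck stands on its axis. Its yaw says nothing about the yaw of the cap's lock.
- cap: Round fluted aluminium pressure cap, 77 mm in diameter, about 250 g, locked on the tank's neck, black bar handle across its top. Origin: on its axis at its lower edge (176 mm above the bench when locked); x along the bar, z up. Top disc 25 mm above the origin; the bar is 78 mm long (x), 14 mm thick (y), from 25 to 53 mm above the origin. A sprung gasket inside stays above the lower edge.
- cap_grip (a point): Middle of the cap's bar handle, 46 mm above the cap's lower edge, axes as the cap. How the cap turns: it opens anticlockwise from above. It turns freely by 26 to 52 degrees (differs each time, not visible), then meets a hard first stop. Friction stays under 0.2 N m; 0.3 N m is enough to feel a stop. Held hard against the stop it binds and will not go down: ease off a degree or two first.
- tank_rim (a point): Centre of the neck's rim, 185 mm above the bench. How the lock works: only within about 5 degrees of the first stop can the cap be pressed down (elsewhere it gives under 3 mm): 7 mm, spring 5 N at first and 10 N at the bottom. Pressed, it turns about 33 degrees more to a hard end stop; in the last 5 degrees it is free, the spring lifts it about 4 mm above its locked height, and it lifts straight off.
- tray: Steel drip tray lying loose on the bench, 150 x 150 mm outside, walls 20 mm high and 4 mm thick, floor 4 mm thick, 600 g, empty. Origin: centre of its underside, x and y along its sides. It lies to the left or to the right of the tank.
- dowel_box: Plywood box full of dowels, 150 x 150 x 45 mm, on the other side of the tank from the tray; origin centre of its underside. To be left alone.
- glue_bottle: White plastic bottle, 64 mm in diameter, 170 mm high, standing; origin centre of its underside. To be left alone.
- wax_tin: Low dark tin, 90 mm in diameter, 45 mm high; origin centre of its underside. To be left alone.
- blank: Square wooden turning blank, 190 (x) x 45 x 45 mm, lying; origin centre of its underside. To be left alone.
- mallet: Turned dark wooden mallet standing on its head, 84 mm in diameter, 197 mm high; origin centre of its foot. To be left alone.
- chisel: Turning chisel lying on the bench, 330 mm long (x), 30 mm high, wooden handle towards -x; origin on the bench under the joint of handle and blade. To be left alone.
Mind the look-alikes: they are no part of the job. Leave any turquoise or yellow look-alike of the cap alone.

How it is judged:
By the outcome, as a careful person would: the job done as asked, in the order asked, and still so for the second after the job is handed in, with the robot touching nothing.
It also fails if it takes over 64 s, if anything falls off the work surface, if the arm or the gripper's body presses on something with over 40 N, if the wrist force passes 120 N, or if a joint passes its speed limit or range.

## Robot

A 6-joint arm with a two-finger parallel gripper is mounted at the origin on the work surface. World frame = base frame: x ahead of the robot, y to its left, z up, the work surface at z = 0. Lengths are in mm, angles in rad, forces in N, time in s.
With the tool pointing down it reaches from about 350 to 975 mm from the base axis. Payload 7.1 kg.
Tool frame: the origin (TCP) lies at the very end of the fingers, on their centre line; the grasp point (between the pads) lies 19 mm behind it; x points along the fingers, z is the direction in which the jaws open and shut, and the axes are right-handed (so a half turn about x gives the same grasp; the last joint's range is limited). The gripper opens to 88 mm and grips with 3 to 60 N. Pads are 20 mm wide; open, the fingers measure 115 mm over their backs; the gripper's body (75 mm by 178 mm) begins 61 mm behind the grasp point.
Start: joints at [-1.13, 0.423, 1.63, -0, 1.089, -0.019], TCP at [277.37, -560.063, 222.675] pointing down, gripper open.
Joint ranges: [-3, 3], [-0.9, 2.11], [0.09, 2.58], [-1.31, 4.45], [0.11, 2.69], [-2.54, 2.54]. Speed limits (rad/s): [2.39, 2.39, 3.01, 3.14, 3.14, 3.14].

## Interface

Orientations are given as a rotation vector (axis times angle).
In Python, from workcell import * gives the robot as it stands.
- The arm moves only by the shell command python3 -m crank 'ROWS'. ROWS is JSON, a list of rows, each a list of 3 entries, a list of its own where there are three numbers: the shift along the tool's x, y, z in cm, then the turn, a rotation vector about the tool's x, y, z in degrees, then the finger opening in cm, from 0 to 8.78. In form: [[[dx, dy, dz], [rx, ry, rz], claw], ...]. A call has 1 to 5 rows; each row shifts and turns the commanded pose from where the row before left it, along the tool's axes as they then stand; what a row does not reach is not made up. A row lasts 1/8 s, in which the tool goes at most 62.5 mm and 10.7 degrees, less where a joint would pass 70% of its speed; a pose out of reach is approached as far as the arm can. A call with a gripper value outside its range is refused whole. The fingers move at their own pace and stop on an object; the grip force is fixed at half the most. Time passes only in rows, so rows that do not move let the fingers close. It gives the time, the measured TCP pose, the force and the opening at its end, in the units of the state.
- get_obs(): the state, without advancing time (a new reading comes with each control period).
- get_image(name): name is "side" or "top" or "wrist"; returns a dict with "pixels" (420x560x3 uint8, red, green, blue), "mtx" (3x3 intrinsics, pixels), "D" ([k1, k2, p1, p2, k3] as OpenCV has them; the pictures are not rectified), "view" (4x4, takes a point from world to camera coordinates). Camera axes: x right, y down, z forward; pixel columns grow to the right and rows downward; lengths in mm; the calibration is good to about 2 mm. A picture is of the moment at which its call begins. There is no depth.
- close_job(): hands the job in, once; it reports no verdict.
The state is a dict: "t": time; "qpos": joint angles; "qvel": joint speeds; "joint_torque": joint torques, N m; "ee_pos": TCP position; "orientation": TCP orientation; "ft_force": force on the tool from outside, world axes, zero at the start; "moment": the same for the moment, N m; "width": finger opening in mm.
Only numpy, scipy, OpenCV 4.12 (cv2) and the standard library are available. Lean on these libraries where they do the work, as an engineer would, in place of code of your own. Each camera call takes 0.05 s, during which the arm holds its last target.

## Working session

There is one attempt and no reset: what is moved stays moved. The work goes in short steps, Python scripts to look and compute and a shell command to move; the robot and the scene stay as the last step left them, time stands still between calls to the robot, and variables do not carry over. Pictures are saved under pics/ and viewed, and the job is handed in when it is done.

```bash
ls; mkdir -p pics; python3 - <<'E'
from workcell import *
import cv2,numpy as np
o=get_obs();print({k:np.round(v,3).tolist() for k,v in o.items()})
for n in ["side","top","wrist"]:
    i=get_image(n);cv2.imwrite(f"pics/{n}0.png",i["pixels"][:,:,::-1]);print(n,np.round(i["mtx"],1).tolist(),np.round(i["D"],3).tolist(),np.round(i["view"],3).tolist())
E
```

```text
pics
{'t': 0.0, 'qpos': [-1.13, 0.424, 1.631, -0.0, 1.089, -0.019], 'qvel': [-0.001, -0.001, 0.0, -0.001, -0.001, 0.001], 'joint_torque': [0.002, -54.463, -27.367, 0.064, 0.023, -0.0], 'ee_pos': [277.154, -559.576, 221.92], 'orientation': [0.865, 1.394, -0.864], 'ft_force': [-0.411, 0.33, -0.932], 'moment': [-0.011, 0.01, -0.027], 'width': 87.372}
side [[518.4, 0.0, 283.3], [0.0, 518.4, 206.9], [0.0, 0.0, 1.0]] [-0.173, 0.0, 0.0, 0.0, 0.0] [[0.919, -0.394, 0.017, -528.26], [-0.275, -0.67, -0.69, 221.891], [0.283, 0.629, -0.724, 1608.035], [0.0, 0.0, 0.0, 1.0]]
top [[394.7, 0.0, 281.2], [0.0, 394.7, 210.3], [0.0, 0.0, 1.0]] [0.021, 0.0, 0.0, 0.0, 0.0] [[-0.017, -1.0, -0.023, -30.318], [-0.999, 0.018, -0.047, 542.57], [0.048, 0.022, -0.999, 1146.158], [0.0, 0.0, 0.0, 1.0]]
wrist [[343.5, 0.0, 274.8], [0.0, 343.5, 211.2], [0.0, 0.0, 1.0]] [-0.079, 0.0, 0.0, 0.0, 0.0] [[0.445, -0.896, -0.001, -624.341], [-0.863, -0.429, 0.266, -33.353], [-0.239, -0.118, -0.964, 390.438], [0.0, 0.0, 0.0, 1.0]]
```

View pics/side0.png

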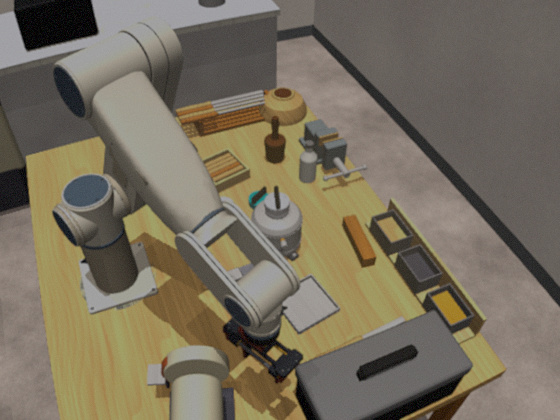

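View pics/top0.png

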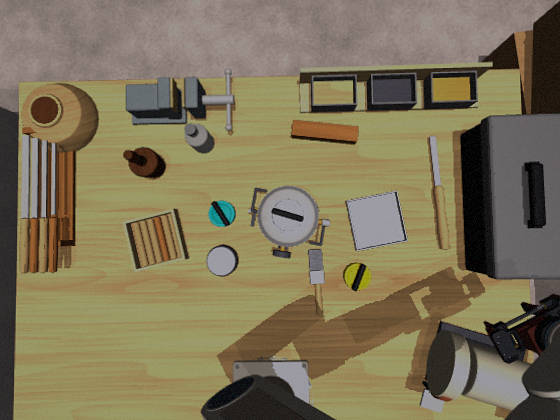

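View pics/wrist0.png

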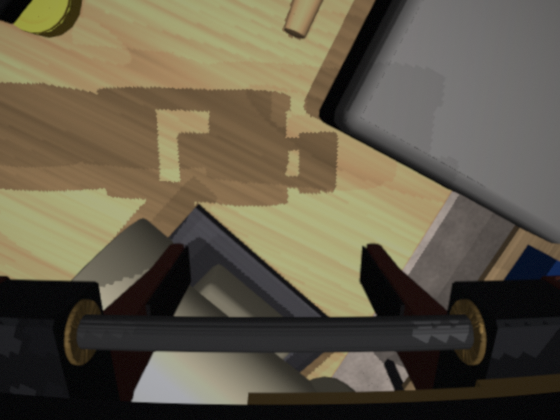

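Candidates for the cap in the top view: the aluminium cap with a black bar on the tank (288,215), the turquoise look-alike (222,213), the yellow look-alike (357,277), and the round tin lid (222,261). By the description it is the one on the tank. The tray is at (376,221), on the robot's right. I'll check the choice in a crop and measure.

```bash
cat > h.py <<'E'
from workcell import *
import cv2,numpy as np
from scipy.spatial.transform import Rotation as R
def ray(im,px,z):
    u=cv2.undistortPoints(np.array(px,float).reshape(-1,1,2),im["mtx"],im["D"]).reshape(-1,2)
    V=np.array(im["view"]);Rm=V[:3,:3];c=-Rm.T@V[:3,3]
    d=np.c_[u,np.ones(len(u))]@Rm
    return c+d*((z-c[2])/d[:,2])[:,None]
def proj(im,P):
    V=np.array(im["view"]);p=np.array(P,float).reshape(-1,3)@V[:3,:3].T+V[:3,3]
    return cv2.projectPoints(p,np.zeros(3),np.zeros(3),im["mtx"],im["D"])[0].reshape(-1,2)
def crop(im,x,y,w,h,s,name):
    cv2.imwrite(name,cv2.resize(im["pixels"][y:y+h,x:x+w,::-1],None,fx=s,fy=s,interpolation=cv2.INTER_CUBIC))
E
python3 - <<'E'
from h import *
im=get_image("top");crop(im,200,160,230,150,3.4,"pics/c1.png")
p=im["pixels"].astype(int)
m=(p.max(2)<60).astype(np.uint8);m2=np.zeros_like(m);m2[190:240,262:315]=m[190:240,262:315]
n,l,s,c=cv2.connectedComponentsWithStats(m2)
for k in range(1,n):
    if s[k,4]>40:
        pts=np.argwhere(l==k)[:,::-1].astype(np.float32);r=cv2.minAreaRect(pts);print(s[k],r)
        b=ray(im,cv2.boxPoints(r),229);print(b.round(1).tolist(),b.mean(0))
        w=ray(im,pts,229)[:,:2];w0=w.mean(0);e,v=np.linalg.eigh(np.cov((w-w0).T));print(w0,np.degrees(np.arctan2(v[1,1],v[0,1])),4*np.sqrt(e)*.866)
# tray
g=cv2.cvtColor(im["pixels"],cv2.COLOR_RGB2HSV);m=((g[:,:,1]<50)&(g[:,:,2]>120)).astype(np.uint8);m2=np.zeros_like(m);m2[180:262,335:415]=m[180:262,335:415]
n,l,s,c=cv2.connectedComponentsWithStats(m2);k=1+np.argmax(s[1:,4]);pts=np.argwhere(l==k)[:,::-1].astype(np.float32);r=cv2.minAreaRect(pts);print("tray",s[k],r);b=ray(im,cv2.boxPoints(r),20);print(b.round(1).tolist(),b.mean(0),np.linalg.norm(np.diff(b,axis=0),axis=1))
for nm,px,z in[("tin",(222,261),45),("turq",(222,213),25),("yel",(357,277),40),("bottle",(194,130),170)]:print(nm,ray(im,px,z).round())
E
```

```text
[272 208  31  13 165] ((287.0605163574219, 214.2957000732422), (31.320741653442383, 5.220123291015625), 16.50436019897461)
[[527.2, -20.8, 229.0], [539.1, -24.5, 229.0], [516.6, -95.7, 229.0], [504.8, -92.0, 229.0]] [521.95287532 -58.24161409 229.        ]
[522.0871848  -58.00389676] 72.63508729840558 [12.5026371  75.10568767]
tray [ 347  191   61   60 2446] ((376.8846435546875, 220.423095703125), (51.77465057373047, 51.774654388427734), 78.69007110595703)
[[567.9, -229.9, 20.0], [594.7, -377.0, 20.0], [447.5, -401.5, 20.0], [420.5, -255.5, 20.0]] [ 507.6830931  -315.97469659   20.        ] [149.49350736 149.1664557  148.45490095]
tin [[399. 130.  45.]]
turq [[537. 133.  25.]]
yel [[ 348. -251.   40.]]
bottle [[745. 177. 170.]]
```

View pics/c1.png

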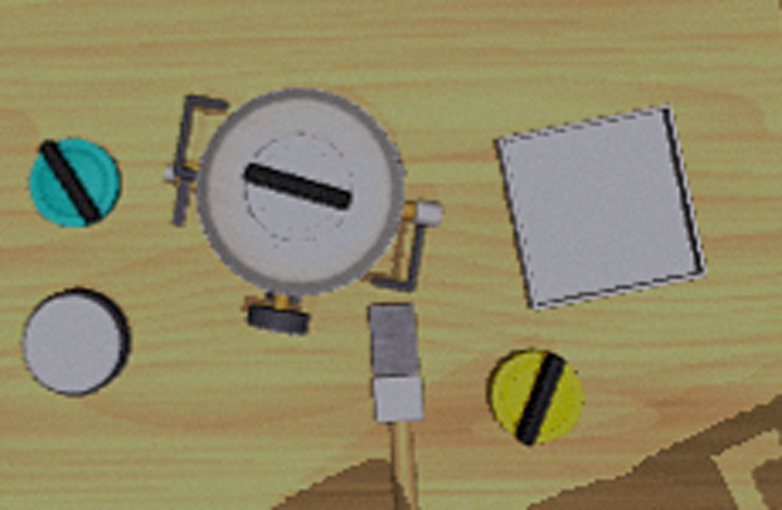

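The crop shows an aluminium cap with a black bar on the tank. The bar runs from crop (245,172) to (350,202) and the tray is at crop (600,207). The measured bar (75 x 12.5 mm) and tray (149 mm square) match the sizes given. The turquoise and yellow caps are left alone.

```bash
cat >> h.py <<'E'
def tool():
    o=get_obs();return o,np.array(o["ee_pos"]),R.from_rotvec(o["orientation"]).as_matrix()
def plan(pos,jaw=None):
    o,p,M=tool()
    print("t",round(o["t"],2),"p",p.round(1),"x",M[:,0].round(3),"jawyaw",np.degrees(np.arctan2(M[1,2],M[0,2])).round(2),"q",np.round(o["qpos"],3).tolist(),"F",np.round(o["ft_force"],1).tolist(),"M",np.round(o["moment"],2).tolist(),"w",round(o["width"],1))
    print("shift cm in tool",(M.T@(np.array(pos)-p)/10).round(2))
    if jaw is not None:
        j=np.radians(jaw);z=np.array([np.cos(j),np.sin(j),0]);x=np.array([0,0,-1.]);T=np.c_[x,np.cross(z,x),z]
        print("turn deg",np.degrees(R.from_matrix(M.T@T).as_rotvec()).round(2))
E
python3 - <<'E'
from h import *
plan([522,-58,300],162.6)
plan([522,-58,300],-17.4)
E
```

```text
t 0.2 p [ 277.2 -559.8  222.2] x [-0.     0.001 -1.   ] jawyaw -63.65 q [-1.13, 0.424, 1.63, -0.0, 1.089, -0.019] F [-1.0, 0.2, -0.3] M [-0.01, 0.06, 0.01] w 88.1
shift cm in tool [ -7.75  44.2  -34.11]
turn deg [ 1.3375e+02 -3.0000e-02  7.0000e-02]
t 0.2 p [ 277.2 -559.8  222.2] x [-0.     0.001 -1.   ] jawyaw -63.65 q [-1.13, 0.424, 1.63, -0.0, 1.089, -0.019] F [-1.0, 0.2, -0.3] M [-0.01, 0.06, 0.01] w 88.1
shift cm in tool [ -7.75  44.2  -34.11]
turn deg [-4.625e+01 -5.000e-02 -2.000e-02]
```

```bash
python3 -m crank '[[[-1.6,4.4,-3.4],[0,0,0],8.78],[[-1.6,4.4,-3.4],[0,0,0],8.78],[[-1.6,4.4,-3.4],[0,0,0],8.78],[[-1.6,4.4,-3.4],[0,0,0],8.78],[[-1.6,4.4,-3.4],[0,0,0],8.78]]'; python3 -m crank '[[[0,4.4,-3.4],[0,0,0],8.78],[[0,4.4,-3.4],[0,0,0],8.78],[[0,4.4,-3.4],[0,0,0],8.78],[[0,4.4,-3.4],[0,0,0],8.78],[[0,4.4,-3.4],[0,0,0],8.78]]'; python3 -m crank '[[[0,0,0],[-10,0,0],8.78],[[0,0,0],[-10,0,0],8.78],[[0,0,0],[-10,0,0],8.78],[[0,0,0],[-10,0,0],8.78],[[0,0,0],[-6.3,0,0],8.78]]'
python3 - <<'E'
from h import *
plan([522,-58,300],-17.4)
im=get_image("wrist");cv2.imwrite("pics/w1.png",im["pixels"][:,:,::-1])
im=get_image("top");crop(im,200,160,230,150,3.4,"pics/c2.png")
im=get_image("side");crop(im,180,120,200,150,3.8,"pics/s2.png")
E
```

```text
t: 0.82
ee_pos: [399.5, -308.4, 303.2]
orientation: [0.864, 1.392, -0.864]
ft_force: [1.2, -0.9, -0.5]
width: 88.2
t: 1.45
ee_pos: [521.3, -58.3, 302.8]
orientation: [0.864, 1.392, -0.864]
ft_force: [0.2, -0.3, 0.1]
width: 87.9
t: 2.08
ee_pos: [520.6, -60.0, 302.5]
orientation: [0.234, 1.558, -0.234]
ft_force: [-0.5, -0.3, -0.0]
width: 88.2
t 2.08 p [520.6 -60.  302.5] x [-0.  0. -1.] jawyaw -17.1 q [-0.138, 0.185, 1.77, -0.0, 1.187, 0.161] F [-0.5, -0.3, -0.0] M [-0.06, -0.03, -0.01] w 88.2
shift cm in tool [0.25 0.24 0.07]
turn deg [ 0.3  -0.02  0.  ]
```

View pics/w1.png

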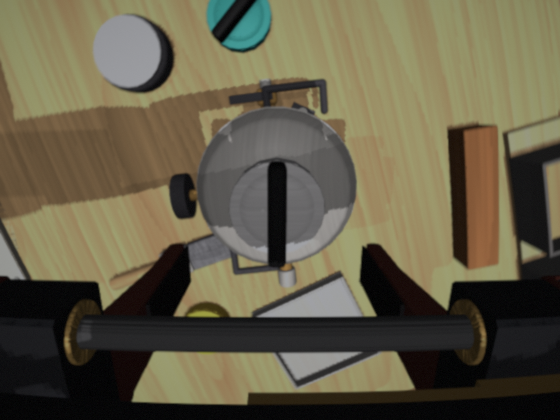

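View pics/s2.png

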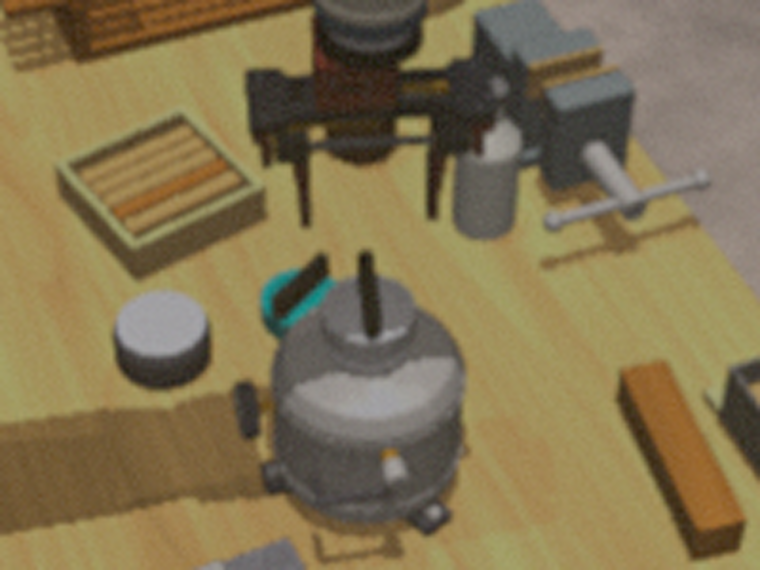

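The wrist view shows the bar from (277,163) to (277,265), between the fingers and parallel to the pads. The side view shows the bar at crop (368,295). I'll check the position across the views.

```bash
python3 - <<'E'
from h import *
a=np.radians(72.6);d=np.array([np.cos(a),np.sin(a),0])*39
s=get_image("side");w=get_image("wrist")
for z in (201,229):
  for k in(-1,1): print(z,k,(proj(s,[522,-58,z]+k*d)-[180,120])*3.8,proj(w,[522,-58,z]+k*d))
# wrist: bar top face
p=w["pixels"].astype(int);m=(p.max(2)<45).astype(np.uint8);m2=np.zeros_like(m);m2[150:275,255:300]=m[150:275,255:300]
n,l,st,c=cv2.connectedComponentsWithStats(m2);k=1+np.argmax(st[1:,4]);print(st[k])
pts=np.argwhere(l==k)[:,::-1];q=ray(w,pts,229)[:,:2];r=cv2.minAreaRect(q.astype(np.float32));print(r)
E
```

```text
201 -1 [[368.98193507 338.73321367]] [[275.55170418 253.40394921]]
201 1 [[360.02837512 269.21272222]] [[275.5776703  158.71211981]]
229 -1 [[369.27791307 313.93026976]] [[275.63048735 267.76214831]]
229 1 [[360.20448236 244.37519739]] [[275.66757146 163.5459295 ]]
[ 268  161   18  107 1846]
((523.0613403320312, -57.078548431396484), (79.14351654052734, 12.45274543762207), 72.27606964111328)
```

```bash
python3 -m crank '[[[4,0.28,0.11],[0.4,0,0],8.78],[[3,0,0],[0,0,0],8.78],[[1.5,0,0],[0,0,0],8.78],[[1.2,0,0],[0,0,0],8.78],[[0,0,0],[0,0,0],8.78]]'
python3 - <<'E'
from h import *
plan([522.5,-57.7,204],-17.6)
im=get_image("wrist");cv2.imwrite("pics/w2.png",im["pixels"][:,:,::-1])
E
```

```text
t: 2.95
ee_pos: [522.6, -57.8, 205.4]
orientation: [0.244, 1.558, -0.244]
ft_force: [-0.6, 0.4, 0.7]
width: 87.8
t 2.95 p [522.6 -57.8 205.4] x [-0.001  0.    -1.   ] jawyaw -17.78 q [-0.133, 0.301, 1.862, -0.0, 0.979, 0.178] F [-0.6, 0.4, 0.7] M [-0.01, -0.09, 0.01] w 87.8
shift cm in tool [ 0.14  0.01 -0.01]
turn deg [-0.18 -0.04  0.01]
```

View pics/w2.png

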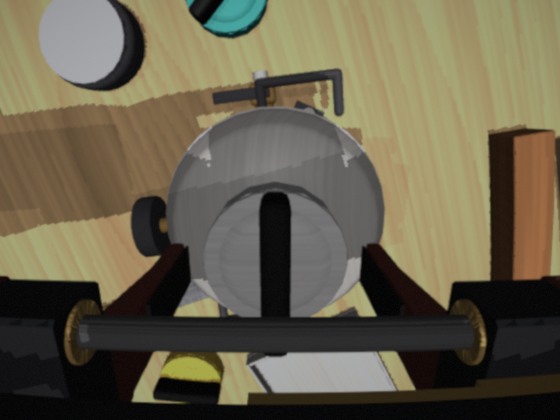

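The bar runs down the middle between the fingers, from (275,195) to (275,355). Closing now.

```bash
python3 -m crank '[[[0,0,0],[0,0,0],4],[[0,0,0],[0,0,0],1],[[0,0,0],[0,0,0],1],[[0,0,0],[0,0,0],0.5],[[0,0,0],[0,0,0],0.5]]'; python3 -m crank '[[[0,0,0],[0,0,0],0],[[0,0,0],[0,0,0],0],[[0,0,0],[0,0,0],0],[[0,0,0],[0,0,0],0],[[0,0,0],[0,0,0],0]]'
python3 - <<'E'
from h import *
plan([522.5,-57.7,204],-17.6)
E
```

```text
t: 3.62
ee_pos: [522.7, -57.8, 205.7]
orientation: [0.243, 1.557, -0.243]
ft_force: [-0.5, 0.2, 0.4]
width: 41.3
t: 4.25
ee_pos: [522.7, -57.8, 205.7]
orientation: [0.243, 1.557, -0.243]
ft_force: [0.6, -0.1, -0.9]
width: 13.7
t 4.25 p [522.7 -57.8 205.7] x [ 0. -0. -1.] jawyaw -17.75 q [-0.133, 0.3, 1.862, -0.0, 0.979, 0.177] F [0.6, -0.1, -0.9] M [-0.08, -0.11, 0.03] w 13.7
shift cm in tool [ 0.17  0.   -0.02]
turn deg [-0.15  0.    0.  ]
```

```bash
python3 -m crank '[[[0,0,0],[-5,0,0],0],[[0,0,0],[-5,0,0],0],[[0,0,0],[-5,0,0],0],[[0,0,0],[-5,0,0],0],[[0,0,0],[-2,0,0],0]]'
python3 - <<'E'
from h import *
plan([522.5,-57.7,205.7],-17.6)
E
for i in 1; do python3 -m crank '[[[0,0,0],[-1,0,0],0],[[0,0,0],[-1,0,0],0],[[0,0,0],[0,0,0],0]]';done
python3 - <<'E'
from h import *
plan([522.5,-57.7,205.7],-17.6)
E
```

```text
t: 4.88
ee_pos: [522.6, -57.8, 205.7]
orientation: [-0.059, 1.57, 0.059]
ft_force: [-0.8, 0.9, -0.3]
width: 14.2
t 4.88 p [522.6 -57.8 205.7] x [-0.  0. -1.] jawyaw 4.29 q [-0.133, 0.3, 1.863, 0.0, 0.979, -0.208] F [-0.8, 0.9, -0.3] M [-0.05, 0.01, -0.14] w 14.2
shift cm in tool [-0.    0.01 -0.01]
turn deg [ 2.189e+01 -1.000e-02 -1.000e-02]
t: 5.25
ee_pos: [522.6, -57.8, 205.6]
orientation: [-0.085, 1.569, 0.086]
ft_force: [-0.4, 0.1, -0.3]
width: 13.7
t 5.25 p [522.6 -57.8 205.6] x [-0.  0. -1.] jawyaw 6.24 q [-0.133, 0.3, 1.863, -0.0, 0.979, -0.242] F [-0.4, 0.1, -0.3] M [-0.05, 0.04, -0.03] w 13.7
shift cm in tool [-0.01  0.01 -0.01]
turn deg [ 2.384e+01 -1.000e-02  0.000e+00]
```

```bash
cat > m.py <<'E'
from h import *
o,p,M=tool();print("yaw",np.degrees(np.arctan2(M[1,2],M[0,2])).round(2),"z",round(p[2],1),"F",np.round(o["ft_force"],1),"M",np.round(o["moment"],2),"q6t",round(o["joint_torque"][5],2),"w",round(o["width"],1))
E
python3 -m crank '[[[0,0,0],[-1,0,0],0],[[0,0,0],[-1,0,0],0]]'>/dev/null; python3 m.py
python3 -m crank '[[[0,0,0],[-1,0,0],0],[[0,0,0],[0,0,0],0]]'>/dev/null; python3 m.py
```

```text
yaw 8.3 z 205.7 F [-1.   0.4 -1. ] M [-0.04  0.03 -0.14] q6t 0.09 w 13.9
yaw 9.26 z 205.7 F [-0.9 -0.4 -0.1] M [-0.    0.14 -0.06] q6t -0.18 w 13.9
```

```bash

python3 -m crank '[[[0,0,0],[-1,0,0],0],[[0,0,0],[-1,0,0],0]]'>/dev/null; python3 m.py
python3 -m crank '[[[0,0,0],[-1,0,0],0],[[0,0,0],[0,0,0],0]]'>/dev/null; python3 m.py
```

```text
yaw 11.28 z 205.6 F [-3.  -1.3  1.7] M [-0.28  0.41 -0.52] q6t -0.35 w 14.3
yaw 12.23 z 205.6 F [-4.  -2.   3.6] M [-0.34  0.64 -0.67] q6t -0.78 w 14.1
```

```bash

python3 -m crank '[[[0,0,0],[1,0,0],0],[[0,0,0],[1,0,0],0],[[0,0,0],[0,0,0],0]]'>/dev/null; python3 m.py
python3 -m crank '[[[0,0,0],[0.7,0,0],0],[[0,0,0],[0.5,0,0],0],[[0,0,0],[0,0,0],0]]'>/dev/null; python3 m.py
```

```text
yaw 10.26 z 205.6 F [-5.1 -1.6  3.1] M [-0.36  0.91 -0.18] q6t -0.12 w 13.7
yaw 9.06 z 205.6 F [-4.1 -1.3  1.8] M [-0.27  0.71 -0.06] q6t -0.0 w 13.8
```

```bash

python3 -m crank '[[[0,0,0],[0.7,0,0],0],[[0,0,0],[0,0,0],0]]'>/dev/null; python3 m.py
python3 -m crank '[[[0.1,0,0],[0,0,0],0],[[0.1,0,0],[0,0,0],0],[[0,0,0],[0,0,0],0]]'>/dev/null; python3 m.py
python3 -m crank '[[[0.1,0,0],[0,0,0],0],[[0.1,0,0],[0,0,0],0],[[0,0,0],[0,0,0],0]]'>/dev/null; python3 m.py
```

```text
yaw 8.34 z 205.6 F [-3.2 -1.3  1.2] M [-0.14  0.54  0.03] q6t 0.05 w 13.9
yaw 8.35 z 203.8 F [-3.1  0.1  3.3] M [-0.08  0.56 -0.02] q6t -0.0 w 13.8
yaw 8.34 z 201.7 F [-2.7  0.5  4.3] M [ 0.01  0.59 -0.03] q6t 0.0 w 13.8
```

```bash

python3 -m crank '[[[0.1,0,0],[0,0,0],0],[[0.1,0,0],[0,0,0],0],[[0,0,0],[0,0,0],0]]'>/dev/null; python3 m.py
python3 -m crank '[[[0.1,0,0],[0,0,0],0],[[0,0,0],[0,0,0],0]]'>/dev/null; python3 m.py
```

```text
yaw 8.34 z 199.9 F [-4.3  0.9  5.9] M [ 0.02  0.67 -0.02] q6t 0.01 w 13.4
yaw 8.34 z 198.9 F [-4.1  0.4  6.7] M [ 0.05  0.75 -0.01] q6t 0.01 w 13.9
```

```bash

python3 -m crank '[[[0.1,0,0],[0,0,0],0],[[0,0,0],[0,0,0],0]]'>/dev/null; python3 m.py
python3 -m crank '[[[0.1,0,0],[0,0,0],0],[[0,0,0],[0,0,0],0]]'>/dev/null; python3 m.py
```

```text
yaw 8.35 z 198.5 F [-5.3  1.3 12. ] M [ 0.12  1.01 -0.05] q6t 0.01 w 13.9
yaw 8.34 z 198.3 F [-8.1  0.5 19.8] M [ 0.18  1.53 -0.01] q6t 0.0 w 13.8
```

```bash

python3 -m crank '[[[-0.06,0,0],[-2,0,0],0],[[0,0,0],[-2,0,0],0],[[0,0,0],[0,0,0],0]]'>/dev/null; python3 m.py
python3 -m crank '[[[0,0,0],[-2,0,0],0],[[0,0,0],[-2,0,0],0],[[0,0,0],[0,0,0],0]]'>/dev/null; python3 m.py
```

```text
yaw 12.35 z 198.5 F [-4.2 -0.2 12.8] M [ 0.07  0.84 -0.06] q6t -0.24 w 13.8
yaw 16.35 z 198.5 F [-3.4  0.1 11.1] M [ 0.05  0.58 -0.12] q6t -0.24 w 13.7
```

Past the first stop with the cap held down. I'll keep turning.

```bash

python3 -m crank '[[[0,0,0],[-3,0,0],0],[[0,0,0],[-3,0,0],0],[[0,0,0],[-3,0,0],0],[[0,0,0],[0,0,0],0]]'>/dev/null; python3 m.py
python3 -m crank '[[[0,0,0],[-3,0,0],0],[[0,0,0],[-3,0,0],0],[[0,0,0],[-3,0,0],0],[[0,0,0],[0,0,0],0]]'>/dev/null; python3 m.py
```

```text
yaw 25.35 z 198.5 F [-4.5  0.4 11.3] M [ 0.11  0.58 -0.09] q6t -0.29 w 13.7
yaw 34.35 z 198.5 F [-3.2  1.5 11.7] M [ 0.28  0.64 -0.1 ] q6t -0.32 w 13.6
```

```bash

python3 -m crank '[[[0,0,0],[-2,0,0],0],[[0,0,0],[-2,0,0],0],[[0,0,0],[0,0,0],0]]'>/dev/null; python3 m.py
python3 -m crank '[[[0,0,0],[-2,0,0],0],[[0,0,0],[0,0,0],0]]'>/dev/null; python3 m.py
python3 -m crank '[[[0,0,0],[-1.5,0,0],0],[[0,0,0],[0,0,0],0]]'>/dev/null; python3 m.py
```

```text
yaw 38.34 z 198.5 F [-3.6  0.7 11.4] M [ 0.23  0.7  -0.21] q6t -0.29 w 14.0
yaw 40.33 z 198.5 F [-4.2  0.8 12.8] M [ 0.04  0.73 -0.3 ] q6t -0.4 w 13.8
yaw 41.81 z 198.5 F [-4.8 -1.  12.5] M [-0.2   0.93 -0.43] q6t -0.49 w 13.8
```

```bash

python3 -m crank '[[[0,0,0],[-1,0,0],0],[[0,0,0],[0,0,0],0]]'>/dev/null; python3 m.py
python3 -m crank '[[[0,0,0],[-1,0,0],0],[[0,0,0],[0,0,0],0]]'>/dev/null; python3 m.py
```

```text
yaw 42.81 z 198.5 F [-6.4 -1.8 13.3] M [-0.41  0.97 -0.46] q6t -0.52 w 13.9
yaw 43.8 z 198.5 F [-6.7 -3.3 13.4] M [-0.57  1.04 -0.55] q6t -0.62 w 14.0
```

End stop reached. I'll ease off slightly, then lift slowly.

```bash

python3 -m crank '[[[0,0,0],[1,0,0],0],[[0,0,0],[0,0,0],0]]'>/dev/null; python3 m.py
python3 -m crank '[[[-0.2,0,0],[0,0,0],0],[[-0.2,0,0],[0,0,0],0],[[0,0,0],[0,0,0],0]]'>/dev/null; python3 m.py
python3 -m crank '[[[-0.2,0,0],[0,0,0],0],[[-0.2,0,0],[0,0,0],0],[[0,0,0],[0,0,0],0]]'>/dev/null; python3 m.py
```

```text
yaw 42.81 z 198.5 F [-6.3 -2.2 14.2] M [-0.6   1.08 -0.21] q6t -0.14 w 13.6
yaw 42.84 z 201.5 F [-2.4 -5.2  5.2] M [-0.99  0.44 -0.3 ] q6t -0.27 w 13.9
yaw 42.84 z 205.2 F [-1.2 -5.1  2.5] M [-1.06  0.2  -0.28] q6t -0.27 w 13.7
```

```bash

python3 -m crank '[[[-0.2,0,0],[0,0,0],0],[[-0.2,0,0],[0,0,0],0],[[0,0,0],[0,0,0],0]]'>/dev/null; python3 m.py
python3 -m crank '[[[-0.2,0,0],[0,0,0],0],[[-0.2,0,0],[0,0,0],0],[[0,0,0],[0,0,0],0]]'>/dev/null; python3 m.py
```

```text
yaw 42.83 z 208.8 F [-2.1 -3.8  0.2] M [-0.97  0.21 -0.23] q6t -0.26 w 14.0
yaw 42.85 z 212.9 F [-2.5 -4.2 -4. ] M [-0.92  0.39 -0.17] q6t -0.15 w 13.8
```

```bash

python3 -m crank '[[[-0.3,0,0],[0,0,0],0],[[-0.3,0,0],[0,0,0],0],[[0,0,0],[0,0,0],0]]'>/dev/null; python3 m.py
python3 -m crank '[[[-0.3,0,0],[0,0,0],0],[[-0.3,0,0],[0,0,0],0],[[0,0,0],[0,0,0],0]]'>/dev/null; python3 m.py
python3 - <<'E'
from h import *
im=get_image("side");crop(im,180,120,200,150,3.8,"pics/s3.png")
E
```

```text
yaw 42.85 z 219.9 F [ 0.2  0.9 -2.4] M [ 0.06 -0.09 -0.01] q6t -0.0 w 13.8
yaw 42.84 z 225.6 F [ 0.6  0.8 -3. ] M [-0.   -0.12 -0.03] q6t -0.0 w 13.6
```

View pics/s3.png

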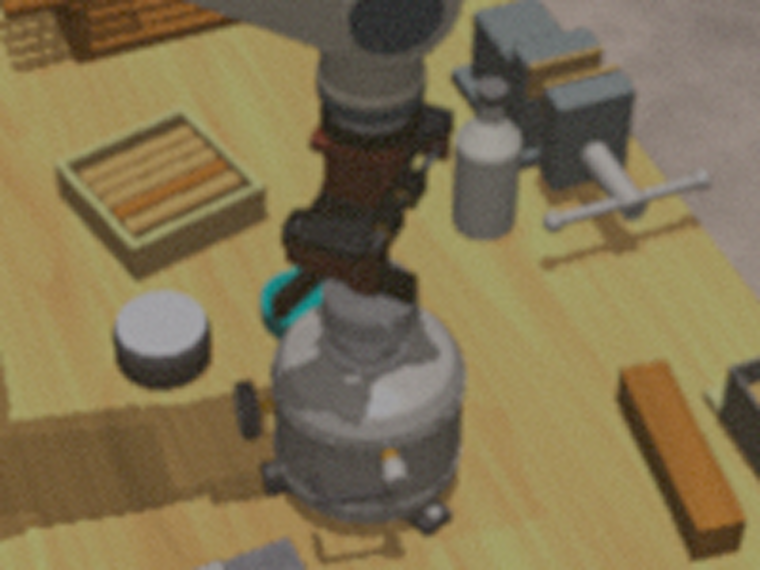

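The cap is free: Fz is about -2.5 N (its weight) and the moments are near zero. Lifting clear and planning the move to the tray.

```bash

python3 -m crank '[[[-1.5,0,0],[0,0,0],0],[[-2.5,0,0],[0,0,0],0],[[-2.5,0,0],[0,0,0],0],[[0,0,0],[0,0,0],0]]'>/dev/null; python3 m.py
python3 - <<'E'
from h import *
plan([507.5,-316,290],42.8)
im=get_image("wrist");cv2.imwrite("pics/w4.png",im["pixels"][:,:,::-1])
E
```

```text
yaw 42.84 z 292.8 F [ 0.7 -0.1 -2.5] M [ 0.01 -0.13 -0.02] q6t -0.0 w 14.1
t 15.3 p [524.1 -58.  292.8] x [ 0.005 -0.001 -1.   ] jawyaw 42.84 q [-0.133, 0.197, 1.778, 0.0, 1.161, -0.881] F [0.7, -0.1, -2.5] M [0.01, -0.13, -0.02] w 14.1
shift cm in tool [  0.29 -17.79 -18.76]
turn deg [0.04 0.18 0.22]
```

View pics/w4.png

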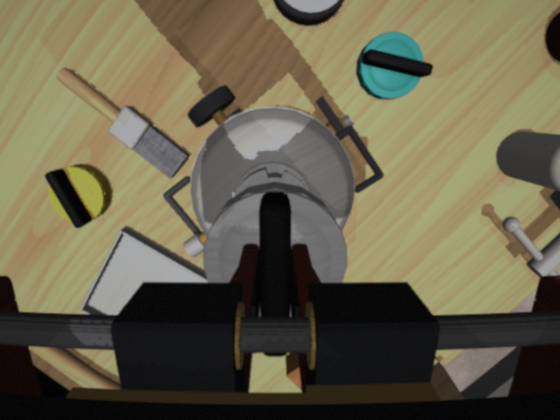

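The wrist view shows the cap hanging level in the grip, with its bar from (275,195) to (275,350) and the bare neck behind it. Moving to the tray.

```bash

python3 -m crank '[[[0,-1.5,-1.6],[0,0,0],0],[[0,-2.2,-2.3],[0,0,0],0],[[0,-2.7,-2.8],[0,0,0],0],[[0,-2.7,-2.8],[0,0,0],0],[[0,-2.7,-2.8],[0,0,0],0]]'; python3 -m crank '[[[0,-2.7,-2.8],[0,0,0],0],[[0,-2,-2.2],[0,0,0],0],[[0,-1.3,-1.4],[0,0.1,0.2],0],[[0,0,0],[0,0,0],0]]'
python3 - <<'E'
from h import *
plan([507.5,-316,120],42.8)
im=get_image("top");crop(im,300,160,180,135,4.2,"pics/c5.png")
E
```

```text
t: 15.98
ee_pos: [511.9, -228.8, 288.9]
orientation: [-0.584, 1.492, 0.586]
ft_force: [0.8, 0.4, -2.9]
width: 13.9
t: 16.48
ee_pos: [506.2, -316.0, 289.4]
orientation: [-0.581, 1.495, 0.587]
ft_force: [1.0, 1.1, -3.1]
width: 14.0
t 16.48 p [ 506.2 -316.   289.4] x [-0.005  0.002 -1.   ] jawyaw 42.76 q [-0.578, 0.316, 1.628, -0.001, 1.204, -1.324] F [1.0, 1.1, -3.1] M [0.03, -0.17, -0.01] w 14.0
shift cm in tool [16.94 -0.16  0.13]
turn deg [-0.04 -0.11 -0.28]
```

View pics/c5.png

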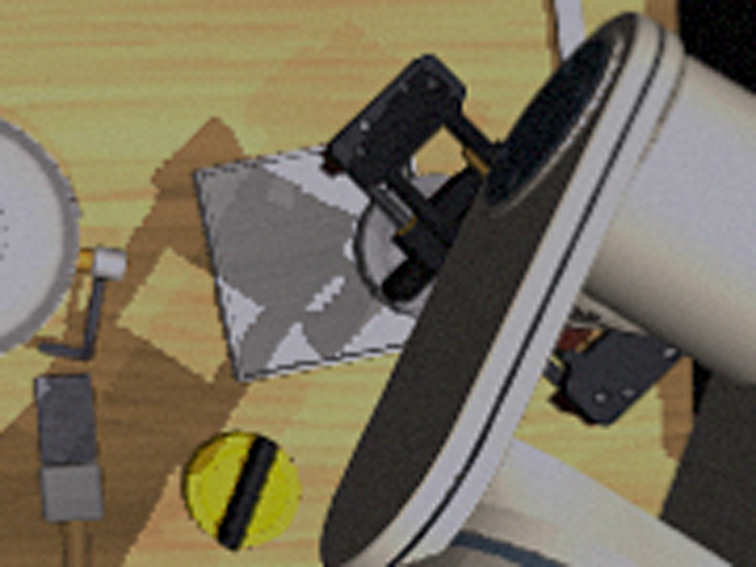

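```bash

python3 -m crank '[[[2.5,-0.16,0.13],[0,-0.1,-0.2],0],[[4,0,0],[0,0,0],0],[[4,0,0],[0,0,0],0],[[4,0,0],[0,0,0],0],[[4,0,0],[0,0,0],0]]'; python3 -m crank '[[[3,0,0],[0,0,0],0],[[1.5,0,0],[0,0,0],0],[[0.6,0,0],[0,0,0],0],[[0,0,0],[0,0,0],0]]'
python3 - <<'E'
from h import *
plan([507.5,-316,34],42.8)
im=get_image("wrist");cv2.imwrite("pics/w6.png",im["pixels"][:,:,::-1])
im=get_image("side");crop(im,200,220,200,150,3.8,"pics/s6.png")
E
```

```text
t: 17.15
ee_pos: [508.9, -314.3, 104.2]
orientation: [-0.586, 1.49, 0.586]
ft_force: [0.6, -0.9, -2.8]
width: 13.5
t: 17.65
ee_pos: [509.1, -315.7, 54.8]
orientation: [-0.585, 1.49, 0.585]
ft_force: [-0.2, 0.2, -4.1]
width: 13.8
t 17.65 p [ 509.1 -315.7   54.8] x [ 0.001 -0.    -1.   ] jawyaw 42.86 q [-0.575, 0.615, 1.777, 0.0, 0.749, -1.323] F [-0.2, 0.2, -4.1] M [-0.03, -0.12, -0.06] w 13.8
shift cm in tool [ 2.08  0.08 -0.14]
turn deg [0.06 0.01 0.04]
```

View pics/w6.png

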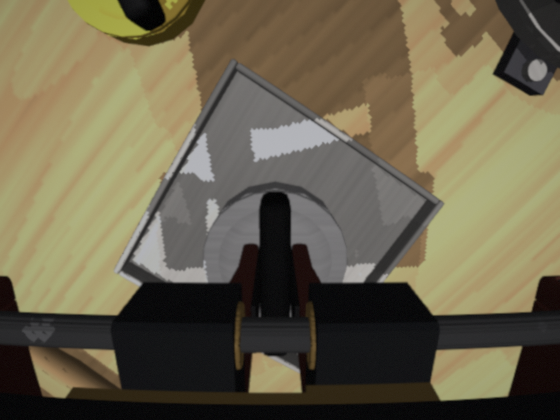

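View pics/s6.png

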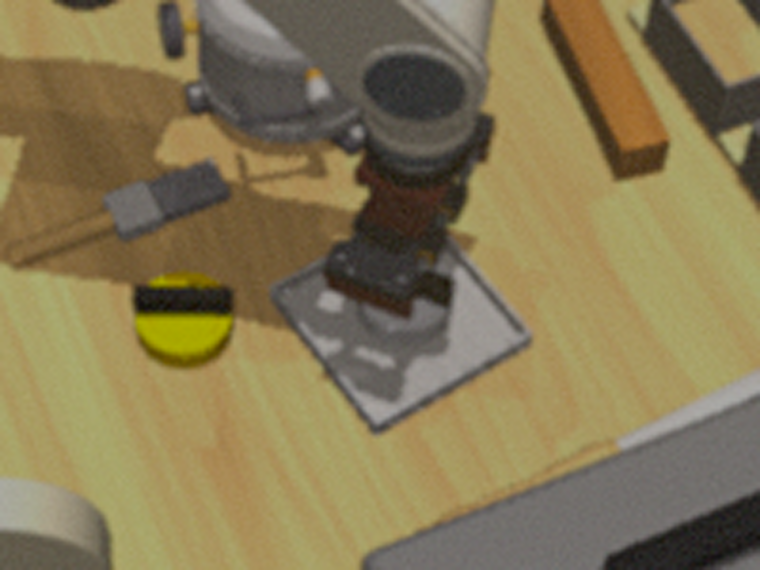

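The cap is over the middle of the tray and clear of all its walls (wrist view: cap disc at (275,255), tray corners at (235,65), (440,203) and (120,270)). Lowering slowly.

```bash

python3 -m crank '[[[0.6,0,-0.1],[0,0,0],0],[[0.5,0,0],[0,0,0],0],[[0.3,0,0],[0,0,0],0],[[0.2,0,0],[0,0,0],0],[[0,0,0],[0,0,0],0]]'>/dev/null;python3 m.py; python3 -m crank '[[[0.15,0,0],[0,0,0],0],[[0.1,0,0],[0,0,0],0],[[0,0,0],[0,0,0],0]]'>/dev/null; python3 m.py
python3 -m crank '[[[0.1,0,0],[0,0,0],0],[[0.1,0,0],[0,0,0],0],[[0,0,0],[0,0,0],0]]'>/dev/null; python3 m.py
```

```text
yaw 42.84 z 38.0 F [ 0.5  0.8 -3.3] M [-0.   -0.08  0.01] q6t -0.0 w 13.8
yaw 42.84 z 35.7 F [ 0.3 -0.6 -2.9] M [ 0.04 -0.12  0.03] q6t -0.0 w 14.1
yaw 42.84 z 33.7 F [ 0.1  0.1 -2.8] M [-0.02 -0.11  0.03] q6t -0.0 w 13.4
```

```bash

python3 -m crank '[[[0.05,0,0],[0,0,0],0],[[0,0,0],[0,0,0],0]]'>/dev/null; python3 m.py
python3 -m crank '[[[0.05,0,0],[0,0,0],0],[[0,0,0],[0,0,0],0]]'>/dev/null; python3 m.py
```

```text
yaw 42.85 z 33.6 F [-1.6  0.2  4.8] M [ 0.15  0.19 -0.  ] q6t -0.0 w 13.6
yaw 42.85 z 33.6 F [-2.5  3.1  8.6] M [0.35 0.38 0.02] q6t -0.0 w 13.7
```

Contact came at z = 33.6, as predicted (205.6-176+4). Releasing and retreating straight up.

```bash

python3 -m crank '[[[-0.03,0,0],[0,0,0],2],[[0,0,0],[0,0,0],4],[[0,0,0],[0,0,0],5],[[0,0,0],[0,0,0],5],[[0,0,0],[0,0,0],5]]'; python3 m.py
python3 -m crank '[[[-1,0,0],[0,0,0],5],[[-3,0,0],[0,0,0],5],[[-5,0,0],[0,0,0],5],[[-5,0,0],[0,0,0],5],[[-5,0,0],[0,0,0],5]]'
python3 -m crank '[[[-5,-2,0],[0,0,0],5],[[0,5,5],[0,0,0],5],[[0,5,5],[0,0,0],5],[[0,0,0],[0,0,0],5],[[0,0,0],[0,0,0],5]]'
python3 - <<'E'
from h import *
im=get_image("wrist");cv2.imwrite("pics/w7.png",im["pixels"][:,:,::-1])
im=get_image("side");crop(im,180,120,220,170,3.5,"pics/s7.png")
im=get_image("top");cv2.imwrite("pics/t7.png",im["pixels"][:,:,::-1])
E
```

```text
t: 20.25
ee_pos: [507.8, -316.4, 33.0]
orientation: [-0.585, 1.491, 0.585]
ft_force: [-1.2, 0.1, -0.6]
width: 49.6
yaw 42.84 z 33.0 F [-1.2  0.1 -0.6] M [ 0.01 -0.07  0.  ] q6t -0.0 w 49.6
t: 20.88
ee_pos: [507.7, -316.3, 225.5]
orientation: [-0.585, 1.49, 0.584]
ft_force: [0.8, -0.3, 0.2]
width: 50.1
t: 21.5
ee_pos: [526.3, -206.2, 273.8]
orientation: [-0.586, 1.49, 0.585]
ft_force: [-0.3, -0.1, -0.3]
width: 50.1
```

View pics/s7.png

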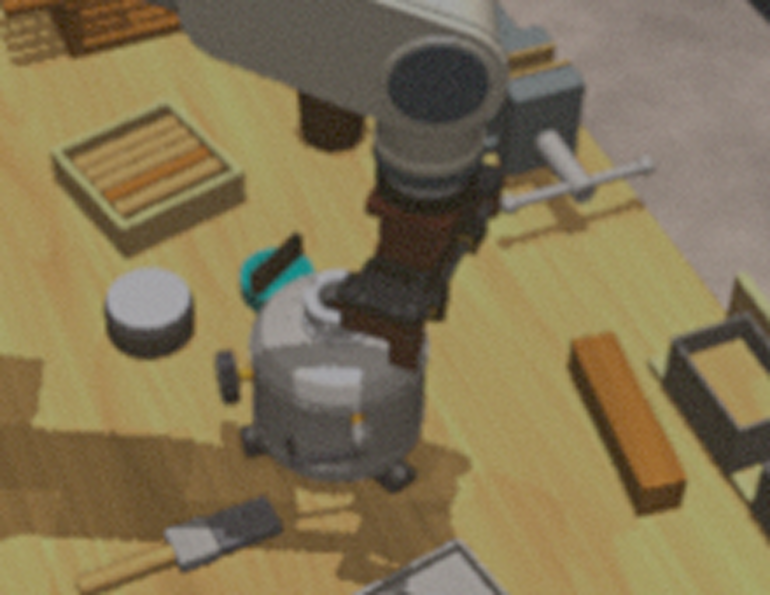

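View pics/t7.png

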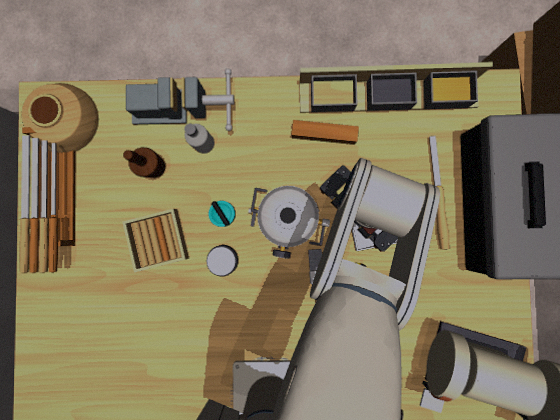

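The neck is open: the dark hole is at (288,215) in the top view. The arm hides the tray there, so I'll look at it in the side view.

```bash
python3 - <<'E'
from h import *
im=get_image("side");crop(im,230,240,160,120,4.8,"pics/s8.png")
t=np.radians(-79.65);a=np.array([np.cos(t),np.sin(t),0])*75;b=np.array([-a[1],a[0],0])
for i,j in((1,1),(1,-1),(-1,-1),(-1,1)):print(((proj(im,np.array([507.7,-316,20])+i*a+j*b)-[230,240])*4.8).round())
print(((proj(im,[507.8,-316.4,29])-[230,240])*4.8).round())
plan([0,0,0])
E
```

```text
[[526. 321.]]
[[327. 438.]]
[[191. 262.]]
[[385. 157.]]
[[358. 284.]]
t 21.7 p [ 526.1 -207.3  273. ] x [-0. -0. -1.] jawyaw 42.76 q [-0.396, 0.28, 1.716, -0.0, 1.145, -1.142] F [-0.7, 0.6, -0.4] M [0.01, -0.1, 0.01] w 49.9
shift cm in tool [ 27.3   50.93 -24.55]
```

View pics/s8.png

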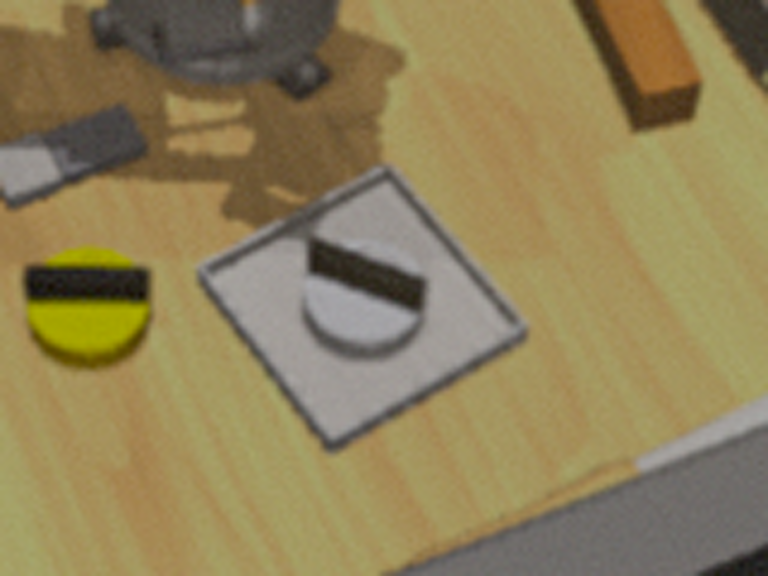

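```bash
python3 -c "
from workcell import *
close_job()"
```

```text
the job is handed in; nothing more can be done
```

I took the pressure cap off the glue tank and set it down in the drip tray, and the job is handed in after about 21.7 s of the 64 s allowed.

- **Turning and lifting:** I turned the cap anticlockwise about 28° to the first stop and eased off. I then pressed it down about 7 mm to the bottom and turned it about 34° further to the end stop. It lifted straight off, with only its own weight on the wrist once it was clear.
- **Setting down:** I lowered it slowly until it touched the tray floor, at the height I had worked out beforehand. The push reached about 9 N before I released it and moved the arm clear.
- **Last checks:** The side view shows the cap flat, handle up, near the middle of the tray. The tray is within about 1 mm of where it was. The tank's neck is open, and everything else visible, including the yellow and turquoise look-alikes, looks unmoved. The final force reading was near zero.

No check failed. The only disagreement was the calibration: where the cameras should have seen the tray differed from the picture by about 2 mm at most of its corners, within the stated accuracy. While turning and lifting, the cap pulled sideways on the gripper by up to about 8 N, because the grip was slightly off its axis. That went away once the cap was free.

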